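Cap two sample tubes, then hold the wide one up at a slant

ROBOT

A 6-joint arm with a two-finger parallel gripper is mounted at the origin on the work surface. World frame = base frame: x ahead of the robot, y to its left, z up, the work surface at z = 0. Lengths are in m, angles in degrees, forces in N, time in s.
With the tool pointing down it reaches from about 0.25 to 0.85 m from the base axis. Payload 12.5 kg.
Tool frame: the origin (TCP) lies midway between the tips of the shut fingers; the grasp point (between the pads) lies bot.pinch_z behind it (bot.pinch_z is the distance from the TCP to the grasp point, in m); z points along the fingers, y is the direction in which the jaws open and shut (so a half turn about z gives the same grasp; the last joint's range is limited). The gripper opens to 93 mm and grips with 3 to 60 N. Pads are 15 mm wide; open, the fingers measure 128 mm over their backs; the gripper's body (75 mm by 188 mm) begins 65 mm behind the grasp point.
Start: joints at [-81.566, 20.094, 94.641, -0, 65.266, -4.847], TCP at [0.126, -0.535, 0.219] pointing down, gripper open.
Joint ranges: [-157.81, 157.81], [-45, 120.19], [0.68, 151.7], [-89.99, 269.99], [4.06, 180], [-164.3, 164.3]. Speed limits (degrees/s): [127.2, 127.2, 159.86, 180, 180, 180].

INTERFACE

Orientations are given as a 3x3 rotation matrix whose columns are the frame's x, y, z axes.
In Python, from workcell import bot gives the robot as it stands.
- The arm moves only by the shell command python3 -m handwheel 'ROWS' [OPENING] [FORCE]. ROWS is a JSON object of lists of equal length, an entry for each row: "translation": the shift along the world's x, y, z in mm, a list of three; "rot": the turn, a rotation vector about the world's x, y, z in degrees, a list of three. In form: {"translation": [[x, y, z], ...], "rot": [[ax, ay, az], ...]}. A call has 1 to 10 rows; each row is the pose to reach, as a shift and turn from the pose commanded when the call began; what a row does not reach only later rows make up. A row lasts 1/10 s, in which the tool goes at most 50 mm and 8.59 degrees, less where a joint would pass 70% of its speed; a pose out of reach is approached as far as the arm can. A call with a gripper value outside its range is refused whole. OPENING is the closure, from 0 (fully open) to 1 (shut), set as the call begins (- or left out, the last holds). The fingers move at their own pace and stop on an object; FORCE is the grip in N (left out, the last holds). Time passes only in rows, so rows that repeat a pose let the fingers close. It gives the time, the measured TCP pose, the force and the opening at its end, in the units of the state.
- bot.state(): the state, without advancing time (a new reading comes with each control period).
- bot.camera(name): name is "side" or "top" or "wrist"; returns the picture (420x560x3 uint8, red, green, blue); there is no depth.
- bot.camera_info(name): a dict with "fx", "fy", "cx", "cy" (pixels), "D" ([k1, k2, p1, p2, k3] as OpenCV has them; the pictures are not rectified), "position" and "rotation" of the camera in the world; the wrist camera has in their place "T_tool_cam" (4x4, takes a point from camera to tool coordinates, whose origin is the TCP and whose axes are the flange's). Camera axes: x right, y down, z forward; pixel columns grow to the right and rows downward; lengths in m; the calibration is good to about 2 mm. A picture is of the moment at which its call begins: read the wrist's pose just before it. camera_info takes no time and is no camera call.
- bot.job_done(): hands the job in, once; it reports no verdict.
The state is a dict: "time_s": time; "joints": joint angles; "joint_velocities": joint speeds; "joint_efforts": joint torques, N m; "tcp_pos": TCP position; "ee_rot": TCP orientation; "contact_force": force on the tool from outside, world axes, zero at the start; "ft_torque": the same for the moment, N m; "finger_gap": opening from 0.0 (shut) to 1.0 (fully open).
Only numpy, scipy, OpenCV 4.12 (cv2) and the standard library are available. Lean on these libraries where they do the work, as an engineer would, in place of code of your own. Each camera call takes 0.05 s, during which the arm holds its last target.

TASK

Put each of the two open sample tubes' own cap on it where it stands, the large cap on the wide tube and the middle-sized cap on the narrow one, both fully home; leave the smallest cap and everything else where it is. Then draw the capped wide tube out of its block, tip it to about 45 degrees with the cap end up, and finish holding it still like that, its lowest point at least 10 cm above the bench. Your program finishes while holding the tube: do not put it down or let go, and leave the narrow tube in its block.

Things in the scene. Friction and masses are not known exactly. Their poses are not given: they have to be found in the camera images.
- block_wide: Fixed aluminium holder block, 150 x 70 mm, 65 mm high, with two holes 41.6 mm across and 55 mm deep, 38 mm either side of the centre along its x; one holds tube_wide, the other vial_wide (either way round). Origin: centre of its underside; z up
- block_narrow: Fixed aluminium holder block, 150 x 70 mm, 65 mm high, with two holes 29.6 mm across and 55 mm deep, 38 mm either side of the centre along its x; one holds tube_narrow, the other vial_narrow (either way round). Origin: centre of its underside; z up
- tube_wide: Wide open sample tube of amber glass, 145 mm long: body 40 mm across up to 115 mm above its foot, then a shoulder and a neck 28 mm across (top edge bevelled 2 mm) from 117 mm to the top; the dark disc on top is its mouth. About 140 g. It stands upright in one of the two holes of block_wide, its foot 55 mm deep in the block (10 mm above the bench), its shoulder 127 mm and its mouth 155 mm above the bench. Origin: centre of its foot; z along the tube towards the mouth
- tube_narrow: Narrow open sample tube of amber glass, 145 mm long: body 28 mm across up to 115 mm above its foot, then a shoulder and a neck 18 mm across (top edge bevelled 2 mm) from 117 mm to the top; the dark disc on top is its mouth. About 80 g. It stands upright in one of the two holes of block_narrow, its foot 55 mm deep in the block (10 mm above the bench), its shoulder 127 mm and its mouth 155 mm above the bench. Origin: centre of its foot; z along the tube towards the mouth
- tube_wide_mouth (a point): Centre of the mouth of the wide tube, on its axis, 145 mm from its foot
- tube_narrow_mouth (a point): Centre of the mouth of the narrow tube, on its axis, 145 mm from its foot
- cap_wide: White plastic slip-on cap for the wide tube: 36 mm across, 30 mm high, standing mouth down on the bench. Inside it is a plain socket 31 mm across and 25 mm deep (the tube's neck is 28 mm); it just slides on, no thread or click, and when fully home its ceiling rests on the mouth of the tube, its lower edge 3 mm above the shoulder. Fitted, it is narrower than the tube's body. Origin: centre of its open underside; z up towards its closed top
- cap_narrow: White plastic slip-on cap for the narrow tube: 26 mm across, 30 mm high, standing mouth down on the bench. Inside it is a plain socket 21 mm across and 25 mm deep (the tube's neck is 18 mm); it just slides on, no thread or click, and when fully home its ceiling rests on the mouth of the tube, its lower edge 3 mm above the shoulder. Fitted, it is narrower than the tube's body. Origin: centre of its open underside; z up towards its closed top
- cap_wide_seat (a point): Centre of the ceiling inside the wide cap, 25 mm above its origin; meets the tube's mouth when home
- cap_narrow_seat (a point): Centre of the ceiling inside the narrow cap, 25 mm above its origin; meets the tube's mouth when home
- cap_odd: A third slip-on cap of the same white plastic, 19 mm across, 30 mm high, too small for either tube; bystander. Origin: centre of its underside
- vial_wide: Bystander: short flat-topped vial, 40 mm across, 90 mm high, white top, standing in the other hole of block_wide and rising 35 mm above the block. Origin: centre of its underside
- vial_narrow: Bystander: short flat-topped vial, 28 mm across, 90 mm high, standing in the other hole of block_narrow, rising 35 mm above the block. Origin: centre of its underside
- beaker: Bystander: open clear cup, 60 mm across, 75 mm high, standing between the blocks. Origin: centre of its underside
- bottle: Bystander: bottle with a blue cap, 64 mm across, 130 mm high, out on the left. Origin: centre of its underside
- jar: Bystander: white jar with a red lid, 60 mm across, 75 mm high, out on the right. Origin: centre of its underside
Mind the look-alikes: they are no part of the job. What is shaped like the cap_narrow but brown or turquoise is not meant.

How it is judged (in metres and radians):
On the way, in this order (a step that is already met when the one before it is completed fails the run):
1. both caps are fully home on their own tubes and let go, the tubes still standing in their blocks (distance between cap_wide_seat and tube_wide_mouth below 0.006 m and z of cap_wide in the frame of tube_wide below 0.127 m and distance between cap_narrow_seat and tube_narrow_mouth below 0.006 m and z of cap_narrow in the frame of tube_narrow below 0.127 m and z of tube_wide in the frame of block_wide between 0.005 and 0.016 m and angle between each of tube_wide, tube_narrow's own z axis and vertical below 0.12 rad and y of tube_wide in the frame of block_wide between -0.006 and 0.006 m and z of tube_narrow in the frame of block_narrow between 0.005 and 0.016 m and y of tube_narrow in the frame of block_narrow between -0.006 and 0.006 m and contact force between the fingers and cap_wide below 0.1 N and contact force between the fingers and cap_narrow below 0.1 N), for 0.2 s.
2. the capped wide tube has been drawn up out of its block, in the fingers (distance between cap_wide_seat and tube_wide_mouth below 0.006 m and z of cap_wide in the frame of tube_wide below 0.127 m and distance between cap_narrow_seat and tube_narrow_mouth below 0.006 m and z of cap_narrow in the frame of tube_narrow below 0.127 m and height (world z) of tube_wide above 0.075 m and contact force between the fingers and tube_wide above 0.5 N), for 0.1 s.
At the end, for the whole second after the job is handed in: The wide tube is held still, touched only by the fingers and its cap, its foot over 10 cm above the bench, leaning 32 to 58 degrees from upright, mouth up; both caps are on their own tubes, ceiling within 6 mm of the mouth; the narrow tube stands in its block (distance between cap_wide_seat and tube_wide_mouth below 0.006 m and z of cap_wide in the frame of tube_wide below 0.127 m and distance between cap_narrow_seat and tube_narrow_mouth below 0.006 m and z of cap_narrow in the frame of tube_narrow below 0.127 m and z of tube_narrow in the frame of block_narrow between 0.005 and 0.016 m and angle between tube_narrow's own z axis and vertical below 0.12 rad and y of tube_narrow in the frame of block_narrow between -0.006 and 0.006 m and height (world z) of tube_wide above 0.1 m and angle between tube_wide's own z axis and vertical between 0.56 and 1.02 rad and height (world z) of tube_wide_mouth above 0.17 m and contact force between the fingers and tube_wide above 0.5 N and contact force between tube_wide and vial_wide below 0.05 N and contact force between tube_wide and vial_narrow below 0.05 N and contact force between tube_wide and bottle below 0.05 N and contact force between tube_wide and tube_narrow below 0.05 N and contact force between tube_wide and cap_narrow below 0.05 N and linear speed of tube_wide below 0.03 m/s and angular speed of tube_wide below 0.2 rad/s); the arm keeps its last pose, push and grip.
It fails at once if a bystander (smallest cap, vials, beaker, bottle, jar) was shifted by more than 3 cm (distance of any of cap_odd, vial_wide, vial_narrow, beaker, bottle, jar from where it was at the start of the episode above 0.03 m).
It also fails if it takes over 72 s, if anything falls off the work surface, if the arm or the gripper's body presses on something with over 40 N, if the wrist force passes 120 N, or if a joint passes its speed limit or range.

## Working session

There is one attempt and no reset: what is moved stays moved. The work goes in short steps, Python scripts to look and compute and a shell command to move; the robot and the scene stay as the last step left them, time stands still between calls to the robot, and variables do not carry over. Pictures are saved under pics/ and viewed, and the job is handed in when it is done.

```bash
ls; mkdir -p pics; python3 - <<'E'
from workcell import bot
import cv2
s=bot.state(); print({k:s[k] for k in('time_s','tcp_pos','ee_rot','finger_gap','contact_force')}, bot.pinch_z)
for n in('side','top','wrist'):
    im=bot.camera(n); cv2.imwrite(f'pics/{n}0.png',im[:,:,::-1]); print(n,bot.camera_info(n))
E
```

```text
pics
{'time_s': 0.0, 'tcp_pos': array([ 0.12632081, -0.53493638,  0.21808426]), 'ee_rot': array([[ 9.73259009e-01,  2.29710397e-01, -1.87723258e-04],
       [ 2.29710455e-01, -9.73258277e-01,  1.19687068e-03],
       [ 9.22304244e-05, -1.20798717e-03, -9.99999266e-01]]), 'finger_gap': 0.9986366543948412, 'contact_force': array([ 1.41498909,  0.05133232, -0.48782383])} 0.0188
side {'fx': 417.7629685193738, 'fy': 417.7629685193738, 'cx': 276.13777999781144, 'cy': 206.18919499081778, 'D': array([-0.02530524,  0.        ,  0.        ,  0.        ,  0.        ]), 'position': array([0.18509492, 0.76349506, 0.71876551]), 'rotation': array([[-0.90524399, -0.24106835,  0.34988479],
       [-0.42468331,  0.53916346, -0.72728732],
       [-0.01331914, -0.80696271, -0.59045219]])}
top {'fx': 468.1658598841471, 'fy': 468.1658598841471, 'cx': 271.7371646299285, 'cy': 213.940350188986, 'D': array([-0.03924538,  0.        ,  0.        ,  0.        ,  0.        ]), 'position': array([4.32066409e-01, 1.01031399e-03, 1.20563283e+00]), 'rotation': array([[ 0.02379057, -0.99673192,  0.07719766],
       [-0.99968106, -0.02437315, -0.00661309],
       [ 0.00847302, -0.07701571, -0.99699388]])}
wrist {'fx': 343.63468288236845, 'fy': 343.63468288236845, 'cx': 280.5034494327009, 'cy': 211.13693241706108, 'D': array([-0.07864291,  0.        ,  0.        ,  0.        ,  0.        ]), 'T_tool_cam': array([[-3.04166113e-04, -9.62353227e-01, -2.71801716e-01,
         7.51667741e-02],
       [ 9.99999862e-01, -4.09434412e-04,  3.30588260e-04,
        -2.59677915e-04],
       [-4.29427655e-04, -2.71801578e-01,  9.62353219e-01,
        -1.66487737e-01],
       [ 0.00000000e+00,  0.00000000e+00,  0.00000000e+00,
         1.00000000e+00]])}
```

View pics/side0.png

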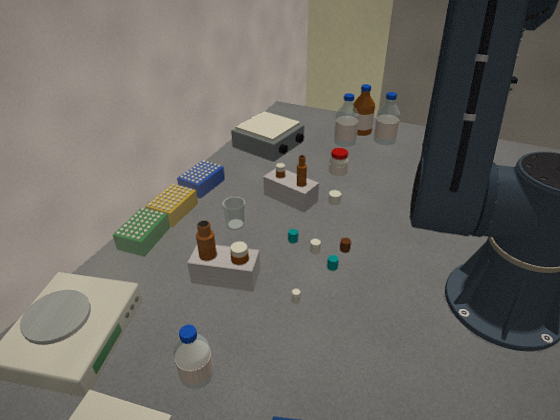

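View pics/top0.png

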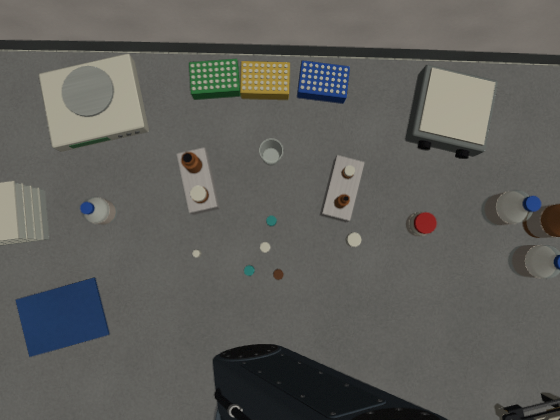

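View pics/wrist0.png

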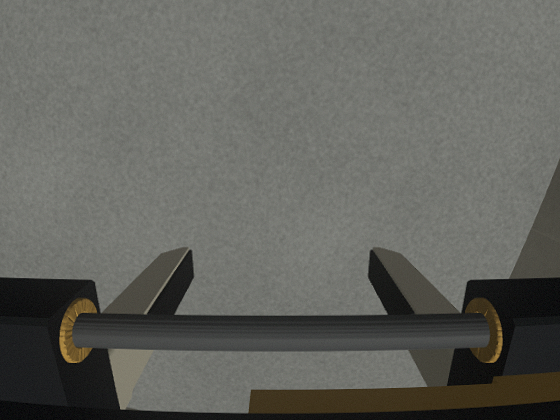

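```bash
cat > h.py <<'E'
import numpy as np, cv2, json
from workcell import bot
def campose(n):
    c=bot.camera_info(n)
    K=np.array([[c['fx'],0,c['cx']],[0,c['fy'],c['cy']],[0,0,1]])
    if n=='wrist':
        s=bot.state(); T=c['T_tool_cam']; R=np.array(s['ee_rot'])
        return K,c['D'],R@T[:3,:3],np.array(s['tcp_pos'])+R@T[:3,3]
    return K,c['D'],np.array(c['rotation']),np.array(c['position'])
def ray(P,uv):
    K,D,R,p=P
    q=cv2.undistortPoints(np.array([[uv]],float),K,D)[0,0]
    return p,R@np.array([q[0],q[1],1])
def onz(P,uv,z):
    p,d=ray(P,uv); return p+d*(z-p[2])/d[2]
def proj(P,X):
    K,D,R,p=P
    return cv2.projectPoints((R.T@(np.array(X,float)-p)).reshape(1,1,3),np.zeros(3),np.zeros(3),K,D)[0][0,0]
def blobs(mask,amin=20):
    n,l,s,c=cv2.connectedComponentsWithStats(mask.astype(np.uint8)*255)
    return [(tuple(np.round(c[i],1)),int(s[i,4]),tuple(int(v) for v in s[i,:4])) for i in range(1,n) if s[i,4]>=amin]
E
python3 - <<'E'
from h import *
for n in('top','side'):
    im=cv2.imread(f'pics/{n}0.png'); P=campose(n)
    hsv=cv2.cvtColor(im,cv2.COLOR_BGR2HSV); H,S,V=cv2.split(hsv)
    w=(V>165)&(S<60)
    a=(H<15)&(S>120)&(V>30)
    print(n)
    for t,m in(('white',w),('amber',a)):
        for c,ar,b in blobs(m,12):
            if ar<900: print(t,c,ar,b,*[np.round(onz(P,c,z)[:2],3) for z in (.015,.03,.1,.155)])
im=cv2.imread('pics/top0.png')
cv2.imwrite('pics/t1.png',cv2.resize(im[130:290,160:380],None,fx=3.6,fy=3.6,interpolation=cv2.INTER_CUBIC))
im=cv2.imread('pics/side0.png')
cv2.imwrite('pics/s1.png',cv2.resize(im[140:310,180:380],None,fx=3.5,fy=3.5,interpolation=cv2.INTER_CUBIC))
E
```

```text
top
white (np.float64(349.8), np.float64(170.1)) 63 (346, 166, 9, 9) [ 0.642 -0.205] [ 0.64  -0.203] [ 0.627 -0.191] [ 0.618 -0.181]
white (np.float64(197.6), np.float64(192.7)) 154 (191, 186, 14, 14) [0.574 0.184] [0.572 0.182] [0.564 0.171] [0.557 0.163]
white (np.float64(354.2), np.float64(239.3)) 122 (349, 233, 12, 13) [ 0.465 -0.218] [ 0.464 -0.216] [ 0.462 -0.203] [ 0.461 -0.193]
white (np.float64(264.8), np.float64(246.9)) 59 (261, 243, 9, 9) [0.44  0.009] [0.44  0.009] [0.439 0.008] [0.439 0.008]
white (np.float64(195.8), np.float64(253.2)) 25 (194, 251, 5, 6) [0.42  0.183] [0.42  0.181] [0.421 0.17 ] [0.421 0.162]
amber (np.float64(192.3), np.float64(163.2)) 234 (182, 153, 20, 20) [0.65  0.201] [0.647 0.198] [0.635 0.186] [0.625 0.177]
amber (np.float64(344.6), np.float64(174.5)) 14 (342, 170, 8, 8) [ 0.631 -0.192] [ 0.628 -0.19 ] [ 0.616 -0.178] [ 0.607 -0.169]
amber (np.float64(204.3), np.float64(198.5)) 19 (198, 192, 10, 11) [0.56  0.166] [0.558 0.164] [0.551 0.155] [0.545 0.147]
amber (np.float64(341.3), np.float64(201.0)) 122 (335, 195, 14, 13) [ 0.562 -0.184] [ 0.56  -
[... 2022 characters left out ...]
 156, 10, 30) [ 0.609 -0.307] [ 0.6   -0.284] [ 0.557 -0.177] [ 0.524 -0.094]
amber (np.float64(279.9), np.float64(174.5)) 31 (276, 172, 9, 6) [ 0.664 -0.263] [ 0.654 -0.241] [ 0.606 -0.139] [ 0.569 -0.059]
amber (np.float64(205.5), np.float64(241.7)) 464 (196, 222, 20, 38) [0.702 0.11 ] [0.691 0.124] [0.64  0.189] [0.599 0.24 ]
amber (np.float64(344.8), np.float64(244.2)) 108 (340, 238, 11, 14) [ 0.374 -0.027] [ 0.37 -0.01] [0.351 0.069] [0.337 0.13 ]
amber (np.float64(241.7), np.float64(259.8)) 60 (235, 253, 13, 12) [0.585 0.131] [0.576 0.144] [0.537 0.207] [0.505 0.257]
amber (np.float64(232.9), np.float64(258.0)) 23 (231, 254, 6, 9) [0.608 0.134] [0.599 0.148] [0.557 0.21 ] [0.524 0.259]
```

View pics/t1.png

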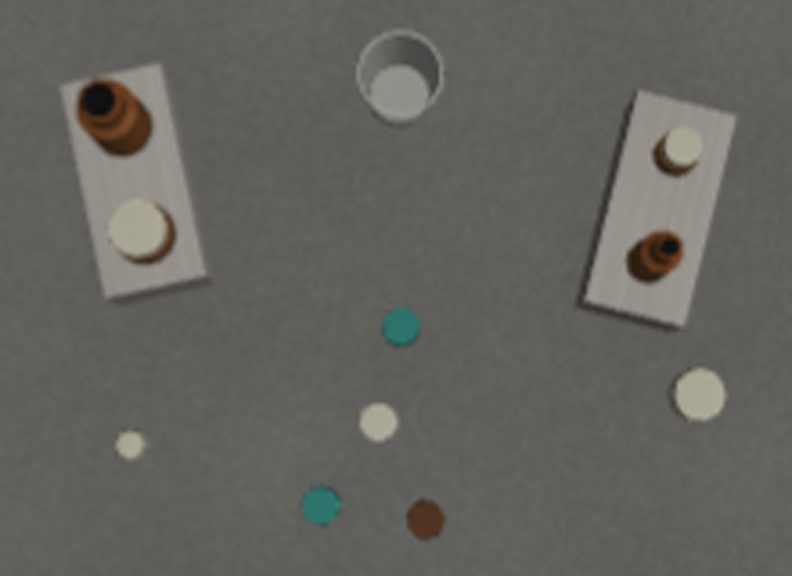

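View pics/s1.png

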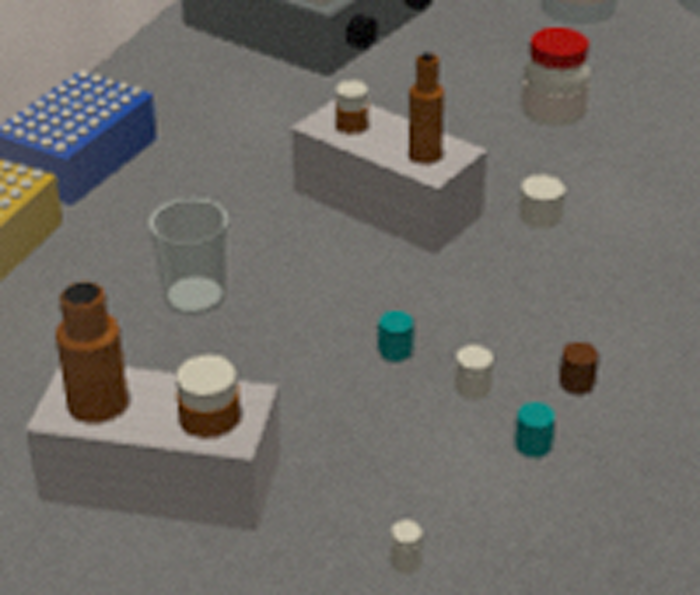

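```bash
python3 - <<'E'
from h import *
P=campose('top')
for n,uv,z in(('tw',(187.2,157.5),.155),('tn',(345.8,198.3),.155),('vw',(197.6,193),.1),('vn',(349.8,170.1),.1),('beaker',(271,148),.075),('t1',(271.3,220.7),.03),('t2',(249.3,270.5),.03),('br',(278,274),.03)): print(n,np.round(onz(P,uv,z),4))
Q=campose('side')
for n,uv,z in(('tw',(180+83/3.5,140+293/3.5),.155),('tn',(180+427/3.5,140+58/3.5),.155)): print(n,np.round(onz(Q,uv,z),4))
E
```

```text
tw [0.6373 0.1892 0.155 ]
tn [ 0.553  -0.1726  0.155 ]
vw [0.5633 0.171  0.1   ]
vn [ 0.6274 -0.1906  0.1   ]
beaker [ 0.6816 -0.0008  0.075 ]
t1 [ 0.506  -0.0061  0.03  ]
t2 [0.3802 0.0458 0.03  ]
br [ 0.3732 -0.026   0.03  ]
tw [0.6354 0.1916 0.155 ]
tn [ 0.5521 -0.167   0.155 ]
```

```bash
python3 -m handwheel '{"translation":[[30,28,0],[65,61,0],[100,94,0],[135,127,0],[170,160,0],[205,193,0],[240,226,0],[275,259,0],[308,290,0],[338,319,0]],"rot":[[0,0,0],[0,0,0],[0,0,0],[0,0,0],[0,0,0],[0,0,0],[0,0,0],[0,0,0],[0,0,0],[0,0,0]]}' 0 20; python3 -m handwheel '{"translation":[[0,0,-10],[0,0,-30],[0,0,-40],[0,0,-40]],"rot":[[0,0,0],[0,0,0],[0,0,0],[0,0,0]]}'
cat > look.py <<'E'
import sys
from h import *
n=sys.argv[1]; P=campose('wrist'); im=bot.camera('wrist')[:,:,::-1].copy(); cv2.imwrite(f'pics/{n}.png',im)
s=bot.state(); print(s['time_s'],np.round(s['tcp_pos'],4),np.round(np.array(s['ee_rot']),3).tolist(),s['finger_gap'],np.round(s['contact_force'],1))
H,S,V=cv2.split(cv2.cvtColor(im,cv2.COLOR_BGR2HSV))
m=(V>165)&(S<60); m[300:]=0
for c,a,b in blobs(m,60):
    print(c,a,b,np.round(onz(P,c,.03),4))
np.savez(f'pics/{n}.npz',K=P[0],D=P[1],R=P[2],p=P[3])
E
python3 look.py w1
```

```text
time_s: 1.15
tcp_pos: [0.4656, -0.2145, 0.2186]
ee_rot: [[0.973, 0.23, 0.0], [0.23, -0.973, 0.0], [0.0, -0.0, -1.0]]
contact_force: [0.4, -0.3, -0.9]
finger_gap: 1.003
time_s: 1.55
tcp_pos: [0.4633, -0.2163, 0.1772]
ee_rot: [[0.973, 0.229, -0.003], [0.229, -0.973, 0.001], [-0.002, -0.002, -1.0]]
contact_force: [-0.2, -0.9, -0.3]
finger_gap: 0.998
1.6 [ 0.4638 -0.2166  0.1783] [[0.973, 0.229, -0.001], [0.229, -0.973, 0.001], [-0.001, -0.001, -1.0]] 1.0010346274073791 [-0.5  0.1 -0. ]
(np.float64(266.3), np.float64(62.3)) 10665 (192, 0, 152, 149) [ 0.576  -0.1769  0.03  ]
(np.float64(45.7), np.float64(168.3)) 499 (34, 156, 25, 26) [0.4398 0.0091 0.03  ]
(np.float64(279.6), np.float64(195.9)) 1073 (261, 178, 38, 37) [ 0.464  -0.2148  0.03  ]
```

View pics/w1.png

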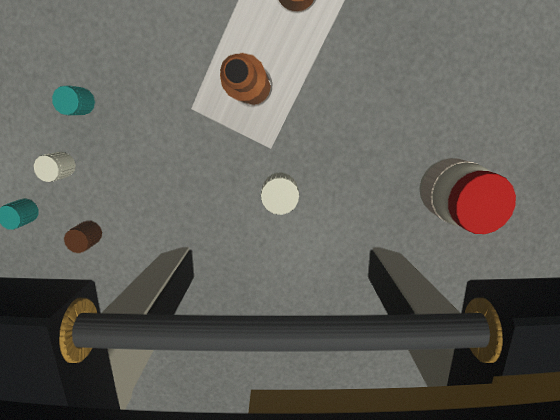

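```bash
python3 -m handwheel '{"translation":[[0,1,-30],[0,1,-70],[0,1,-110],[0,1,-140],[0,1,-160],[0,1,-170],[0,1,-171],[0,1,-171]],"rot":[[0,0,0],[0,0,0],[0,0,0],[0,0,0],[0,0,0],[0,0,0],[0,0,0],[0,0,0]]}' 0 20; python3 -m handwheel '{"translation":[[0,0,0],[0,0,0],[0,0,0],[0,0,0],[0,0,0],[0,0,0],[0,0,0],[0,0,0]],"rot":[[0,0,0],[0,0,0],[0,0,0],[0,0,0],[0,0,0],[0,0,0],[0,0,0],[0,0,0]]}' 1 15; python3 look.py w2
```

```text
time_s: 2.4
tcp_pos: [0.4649, -0.2158, 0.0086]
ee_rot: [[0.973, 0.229, 0.001], [0.229, -0.973, -0.001], [0.001, 0.001, -1.0]]
contact_force: [0.1, -0.1, 0.6]
finger_gap: 0.998
time_s: 3.2
tcp_pos: [0.4644, -0.2153, 0.0076]
ee_rot: [[0.973, 0.23, -0.0], [0.23, -0.973, 0.0], [-0.0, -0.0, -1.0]]
contact_force: [0.9, 0.8, -0.6]
finger_gap: 0.379
3.25 [ 0.4643 -0.2152  0.0076] [[0.973, 0.23, -0.0], [0.23, -0.973, 0.0], [-0.0, -0.0, -1.0]] 0.3790761272690578 [-0.6 -0.6 -0.6]
(np.float64(221.9), np.float64(98.4)) 25342 (59, 0, 302, 203) [ 0.5384 -0.1733  0.03  ]
(np.float64(280.7), np.float64(276.4)) 3288 (243, 248, 76, 52) [ 0.4674 -0.2144  0.03  ]
```

View pics/w2.png

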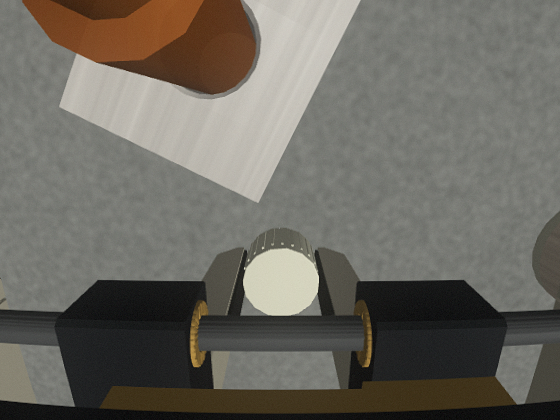

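```bash
python3 -m handwheel '{"translation":[[0,0,10],[0,0,40],[0,0,80],[0,0,120],[0,0,160],[0,0,185],[0,0,192],[0,0,192]],"rot":[[0,0,0],[0,0,0],[0,0,0],[0,0,0],[0,0,0],[0,0,0],[0,0,0],[0,0,0]]}'; python3 -m handwheel '{"translation":[[5,20,0],[16,60,0],[28,105,0],[39,150,0],[50,195,0],[61,240,0],[72,285,0],[83,330,0],[91,365,0],[95,386,0]],"rot":[[0,0,0],[0,0,0],[0,0,0],[0,0,0],[0,0,0],[0,0,0],[0,0,0],[0,0,0],[0,0,0],[0,0,0]]}';python3 -m handwheel '{"translation":[[0,0,0],[0,0,0],[0,0,0]],"rot":[[0,0,0],[0,0,0],[0,0,0]]}'; python3 look.py w3
```

```text
time_s: 4.05
tcp_pos: [0.4645, -0.2154, 0.2004]
ee_rot: [[0.973, 0.23, 0.001], [0.23, -0.973, -0.001], [0.001, 0.001, -1.0]]
contact_force: [-0.2, 0.7, -0.1]
finger_gap: 0.379
time_s: 5.05
tcp_pos: [0.5588, 0.1732, 0.1974]
ee_rot: [[0.973, 0.231, -0.003], [0.231, -0.973, -0.0], [-0.003, -0.0, -1.0]]
contact_force: [-0.8, -1.2, -1.5]
finger_gap: 0.379
time_s: 5.35
tcp_pos: [0.559, 0.1697, 0.1988]
ee_rot: [[0.973, 0.229, -0.001], [0.229, -0.973, -0.0], [-0.001, 0.0, -1.0]]
contact_force: [0.4, -0.1, -0.1]
finger_gap: 0.382
5.4 [0.5591 0.1696 0.1991] [[0.974, 0.229, -0.001], [0.229, -0.974, -0.0], [-0.001, 0.0, -1.0]] 0.37582364714093464 [-0.   0.1 -0.8]
(np.float64(279.2), np.float64(153.6)) 10406 (235, 61, 86, 175) [0.5959 0.1798 0.03  ]
(np.float64(518.0), np.float64(115.9)) 373 (485, 82, 54, 71) [ 0.6879 -0.04    0.03  ]
(np.float64(465.0), np.float64(116.4)) 1189 (447, 97, 37, 40) [0.6733 0.0132 0.03  ]
(np.float64(16.7), np.float64(186.2)) 1783 (0, 151, 41, 63) [0.503  0.4402 0.03  ]
(np.float64(280.7), np.float64(276.3)) 3302 (243, 248, 76, 52) [0.4688 0.1484 0.03  ]
```

View pics/w3.png

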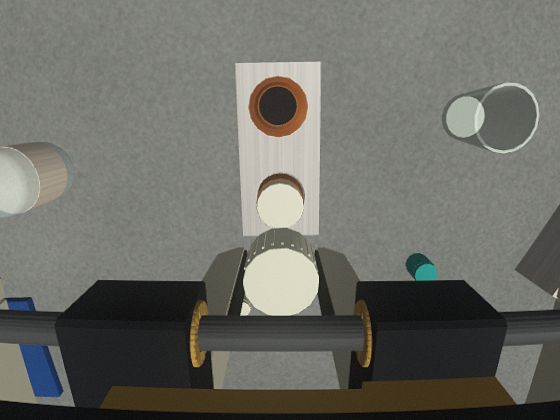

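```bash
cat > meas.py <<'E'
import sys
from h import *
n,zc,z0,z1=sys.argv[1],float(sys.argv[2]),int(sys.argv[3]),int(sys.argv[4])
d=np.load(f'pics/{n}.npz'); P=(d['K'],d['D'],d['R'],d['p']); im=cv2.imread(f'pics/{n}.png')
H,S,V=cv2.split(cv2.cvtColor(im,cv2.COLOR_BGR2HSV))
dark=(V<60)&(S<130); dark[z1:]=0; dark[:z0]=0
for c,a,b in blobs(dark,80): 
    cs,_=cv2.findContours((dark[b[1]-2:b[1]+b[3]+2,b[0]-2:b[0]+b[2]+2]*255).astype(np.uint8),0,2)
    e=cv2.fitEllipse(max(cs,key=len)); ce=(e[0][0]+b[0]-2,e[0][1]+b[1]-2)
    print('dark',c,a,b,'ell',np.round(ce,1),np.round(e[1],1),np.round(onz(P,ce,.155),4))
w=((V>165)&(S<60)).astype(np.uint8); w[:240]=0; w[312:]=0; w[:,:200]=0; w[:,360:]=0
cs,_=cv2.findContours(w,0,cv2.CHAIN_APPROX_NONE); c=max(cs,key=len)[:,0]
print('cap top rows',c[:,1].min(),c[:,1].max(),'cols',c[:,0].min(),c[:,0].max())
cc=c[(c[:,1]<308)]; e=cv2.fitEllipse(cc); print('cap ell',np.round(e[0],1),np.round(e[1],1),np.round(onz(P,e[0],zc),4))
k=d['R']
s=bot.state(); print('tcp',np.round(s['tcp_pos'],4))
E
python3 meas.py w3 .221 70 150; python3 - <<'E'
import cv2
cv2.imwrite('pics/w3c.png',cv2.resize(cv2.imread('pics/w3.png')[60:325,200:370],None,fx=2.2,fy=2.2))
E
```

```text
dark (np.float64(277.4), np.float64(105.3)) 1085 (260, 87, 36, 38) ell [277.4 105.3] [35.6 37.1] [0.6369 0.1901 0.155 ]
cap top rows 248 311 cols 243 318
cap ell [280.8 281.7] [66.9 75.3] [0.5593 0.1699 0.221 ]
tcp [0.5591 0.1696 0.1991]
```

View pics/w3c.png

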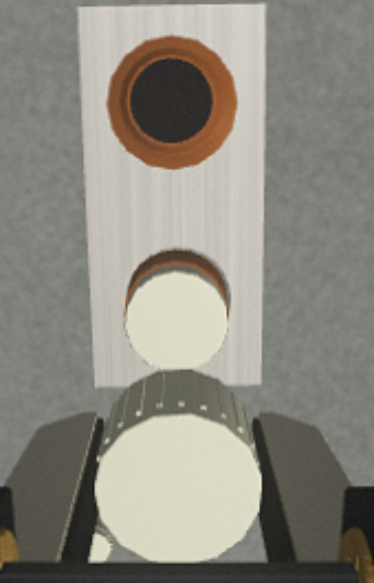

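```bash
python3 -m handwheel '{"translation":[[15,4,0],[35,9,0],[48,12,0],[48,12,0],[48,12,0]],"rot":[[0,0,0],[0,0,0],[0,0,0],[0,0,0],[0,0,0]]}'; python3 look.py w4; python3 meas.py w4 .221 100 225
```

```text
time_s: 5.9
tcp_pos: [0.6069, 0.182, 0.1993]
ee_rot: [[0.973, 0.229, -0.001], [0.229, -0.973, -0.0], [-0.001, 0.0, -1.0]]
contact_force: [-0.1, -0.7, -0.6]
finger_gap: 0.379
5.95 [0.6068 0.1821 0.1995] [[0.973, 0.229, -0.001], [0.229, -0.973, -0.0], [-0.001, -0.0, -1.0]] 0.37997816316083827 [-0.8  0.2 -0.5]
(np.float64(71.7), np.float64(13.1)) 4214 (0, 0, 161, 34) [0.7284 0.4085 0.03  ]
(np.float64(279.9), np.float64(180.4)) 5937 (238, 123, 83, 129) [0.6183 0.1854 0.03  ]
(np.float64(509.4), np.float64(177.5)) 334 (473, 142, 58, 66) [ 0.6763 -0.0431  0.03  ]
(np.float64(459.9), np.float64(163.7)) 1094 (442, 145, 37, 38) [0.6766 0.0141 0.03  ]
(np.float64(23.0), np.float64(235.9)) 2358 (0, 201, 75, 64) [0.496  0.4447 0.03  ]
(np.float64(280.8), np.float64(276.3)) 3306 (243, 248, 76, 52) [0.5167 0.1606 0.03  ]
dark (np.float64(279.1), np.float64(187.6)) 915 (262, 171, 35, 34) ell [279.1 187.6] [32.6 33.9] [0.6367 0.1901 0.155 ]
cap top rows 248 311 cols 243 318
cap ell [280.8 281.8] [67.1 75.2] [0.6069 0.182  0.221 ]
tcp [0.6068 0.1821 0.1995]
```

View pics/w4.png

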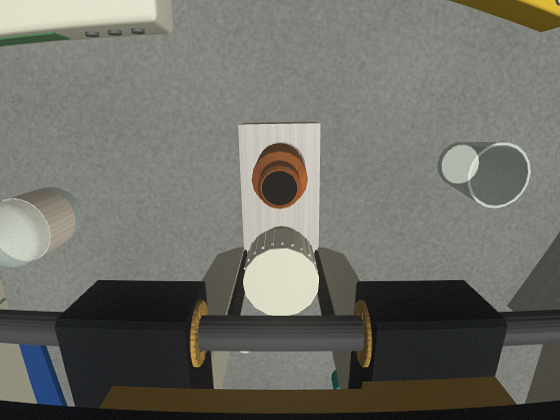

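```bash
python3 -m handwheel '{"translation":[[10,3,0],[22,6,0],[30,8,0],[30,8,-5],[30,8,-20],[30,8,-30],[30,8,-34],[30,8,-37]],"rot":[[0,0,0],[0,0,0],[0,0,0],[0,0,0],[0,0,0],[0,0,0],[0,0,0],[0,0,0]]}'; python3 -m handwheel '{"translation":[[0,0,-2],[0,0,-4],[0,0,-4]],"rot":[[0,0,0],[0,0,0],[0,0,0]]}';  python3 -m handwheel '{"translation":[[0,0,-2],[0,0,-4],[0,0,-4]],"rot":[[0,0,0],[0,0,0],[0,0,0]]}'; python3 look.py w5; python3 -c "
from h import *
cv2.imwrite('pics/s5.png',cv2.resize(bot.camera('side')[130:290,140:340,::-1],None,fx=3.7,fy=3.7,interpolation=2))"
```

```text
time_s: 6.75
tcp_pos: [0.637, 0.1906, 0.1619]
ee_rot: [[0.973, 0.23, -0.001], [0.23, -0.973, -0.0], [-0.001, -0.0, -1.0]]
contact_force: [0.1, -0.2, -0.4]
finger_gap: 0.376
time_s: 7.05
tcp_pos: [0.6374, 0.1907, 0.1586]
ee_rot: [[0.973, 0.23, 0.0], [0.23, -0.973, 0.0], [0.0, -0.0, -1.0]]
contact_force: [0.1, 0.3, 0.3]
finger_gap: 0.376
time_s: 7.35
tcp_pos: [0.6373, 0.1907, 0.1543]
ee_rot: [[0.973, 0.23, -0.0], [0.23, -0.973, -0.0], [-0.0, -0.0, -1.0]]
contact_force: [-0.6, -0.4, -0.4]
finger_gap: 0.374
7.4 [0.6373 0.1907 0.1545] [[0.973, 0.23, -0.0], [0.23, -0.973, -0.0], [-0.0, -0.0, -1.0]] 0.37603359104340456 [-0.2 -0.2 -0.7]
(np.float64(67.8), np.float64(27.2)) 7793 (0, 0, 144, 61) [0.7409 0.3913 0.03  ]
(np.float64(554.1), np.float64(6.5)) 96 (549, 1, 11, 12) [0.8514 0.011  0.03  ]
(np.float64(281.1), np.float64(196.9)) 4042 (234, 168, 94, 84) [0.643  0.1917 0.03  ]
(np.float64(479.5), np.float64(202.7)) 1263 (460, 183, 40, 41) [0.6791 0.017  0.03  ]
(np.float64(547.6), np.float64(196.7)) 120 (528, 190, 32, 24) [ 0.7    -0.0462  0.03  ]
(np.float64(529.5), np.float64(249.7)) 223 (496, 223, 64, 38) [ 0.6476 -0.0508  0.03  ]
(np.float64(280.7), np.float64(276.5)) 3343 (243, 248, 76, 52) [0.5688 0.1746 0.03  ]
(np.float64(14.3), np.float64(284.9)) 682 (0, 267, 36, 33) [0.4952 0.43   0.03  ]
```

View pics/s5.png

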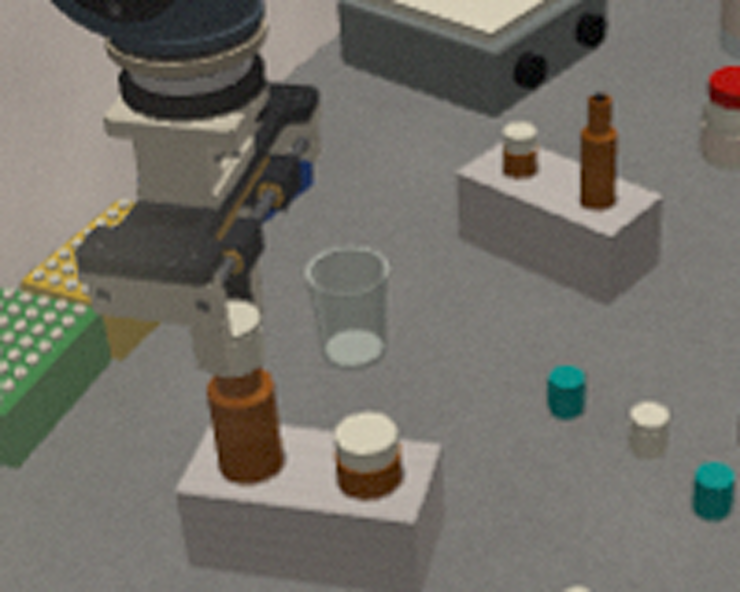

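```bash
python3 -m handwheel '{"translation":[[0,0,-4],[0,0,-8],[0,0,-12],[0,0,-14],[0,0,-14]],"rot":[[0,0,0],[0,0,0],[0,0,0],[0,0,0],[0,0,0]]}'; python3 -m handwheel '{"translation":[[0,0,-1],[0,0,-2],[0,0,-3],[0,0,-3]],"rot":[[0,0,0],[0,0,0],[0,0,0],[0,0,0]]}'
```

```text
time_s: 7.95
tcp_pos: [0.6372, 0.1907, 0.1402]
ee_rot: [[0.973, 0.23, -0.001], [0.23, -0.973, -0.0], [-0.001, -0.0, -1.0]]
contact_force: [-0.0, 0.2, -0.2]
finger_gap: 0.378
time_s: 8.35
tcp_pos: [0.6374, 0.1907, 0.1376]
ee_rot: [[0.973, 0.23, 0.0], [0.23, -0.973, -0.0], [0.0, 0.0, -1.0]]
contact_force: [-0.2, -0.4, -0.4]
finger_gap: 0.383
```

```bash
python3 -m handwheel '{"translation":[[0,0,-1],[0,0,-1]],"rot":[[0,0,0],[0,0,0]]}';python3 -m handwheel '{"translation":[[0,0,0],[0,0,0],[0,0,0],[0,0,0],[0,0,0]],"rot":[[0,0,0],[0,0,0],[0,0,0],[0,0,0],[0,0,0]]}' 0;  python3 -m handwheel '{"translation":[[0,0,5],[0,0,20],[0,0,40],[0,0,60],[-20,-5,60],[-35,-9,60],[-35,-9,60],[-35,-9,60]],"rot":[[0,0,0],[0,0,0],[0,0,0],[0,0,0],[0,0,0],[0,0,0],[0,0,0],[0,0,0]]}'; python3 look.py w6;  python3 -c "
from h import *
cv2.imwrite('pics/s6.png',cv2.resize(bot.camera('side')[130:290,140:340,::-1],None,fx=3.7,fy=3.7,interpolation=2))"
```

```text
time_s: 8.55
tcp_pos: [0.638, 0.1908, 0.1376]
ee_rot: [[0.973, 0.23, 0.002], [0.23, -0.973, 0.0], [0.002, 0.0, -1.0]]
contact_force: [-1.0, -0.6, 5.4]
finger_gap: 0.379
time_s: 9.05
tcp_pos: [0.6373, 0.1908, 0.1365]
ee_rot: [[0.973, 0.23, -0.0], [0.23, -0.973, -0.0], [-0.0, -0.0, -1.0]]
contact_force: [-0.5, 0.3, -0.0]
finger_gap: 0.759
time_s: 9.85
tcp_pos: [0.603, 0.1819, 0.1978]
ee_rot: [[0.973, 0.23, 0.002], [0.23, -0.973, 0.0], [0.002, -0.0, -1.0]]
contact_force: [0.8, 0.5, 0.3]
finger_gap: 0.999
9.9 [0.6031 0.1819 0.1974] [[0.973, 0.23, 0.001], [0.23, -0.973, 0.0], [0.001, -0.0, -1.0]] 1.0030623055481334 [-0.6  0.3  0.1]
(np.float64(69.3), np.float64(10.3)) 3278 (0, 0, 157, 29) [0.7266 0.4106 0.03  ]
(np.float64(281.0), np.float64(198.2)) 10711 (239, 119, 83, 162) [0.5977 0.1803 0.03  ]
(np.float64(512.1), np.float64(173.5)) 258 (476, 139, 57, 66) [ 0.6775 -0.0432  0.03  ]
(np.float64(474.9), np.float64(164.5)) 145 (470, 152, 11, 25) [ 6.763e-01 -6.000e-04  3.000e-02]
(np.float64(17.2), np.float64(235.7)) 1285 (0, 211, 37, 47) [0.4917 0.4503 0.03  ]
```

View pics/w6.png

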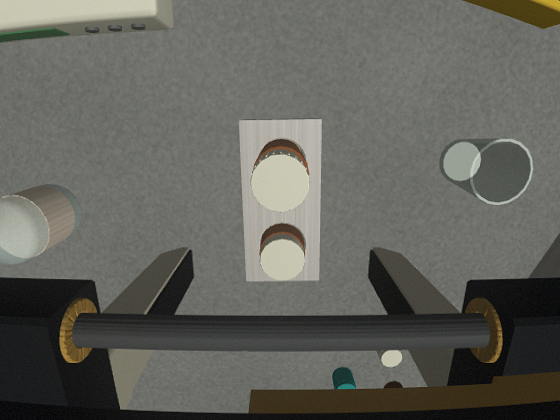

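View pics/s6.png

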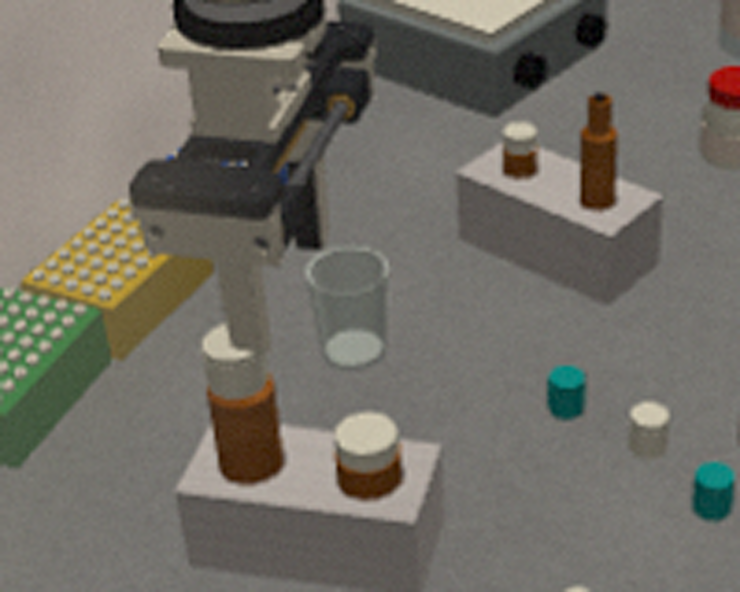

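```bash
python3 -m handwheel '{"translation":[[-15,-16,0],[-45,-48,0],[-75,-80,0],[-105,-112,0],[-135,-144,0],[-155,-165,-15],[-162,-173,-30],[-162,-173,-30],[-162,-173,-30]],"rot":[[0,0,0],[0,0,0],[0,0,0],[0,0,0],[0,0,0],[0,0,0],[0,0,0],[0,0,0],[0,0,0]]}' 0.4; python3 look.py w7
```

```text
time_s: 10.85
tcp_pos: [0.4413, 0.0088, 0.1671]
ee_rot: [[0.973, 0.229, 0.001], [0.229, -0.973, 0.0], [0.001, 0.0, -1.0]]
contact_force: [-0.2, 0.9, 0.6]
finger_gap: 0.599
10.9 [0.4415 0.009  0.1673] [[0.973, 0.23, 0.001], [0.23, -0.973, -0.0], [0.001, 0.0, -1.0]] 0.6004934513408101 [ 0.8 -0.2  0.5]
(np.float64(102.6), np.float64(31.4)) 3961 (51, 0, 102, 60) [0.5487 0.1867 0.03  ]
(np.float64(527.7), np.float64(110.6)) 6369 (475, 2, 85, 188) [ 0.5723 -0.1867  0.03  ]
(np.float64(92.7), np.float64(180.9)) 308 (83, 172, 22, 19) [0.4197 0.1811 0.03  ]
(np.float64(279.8), np.float64(201.7)) 592 (266, 189, 28, 27) [0.4396 0.0093 0.03  ]
```

View pics/w7.png

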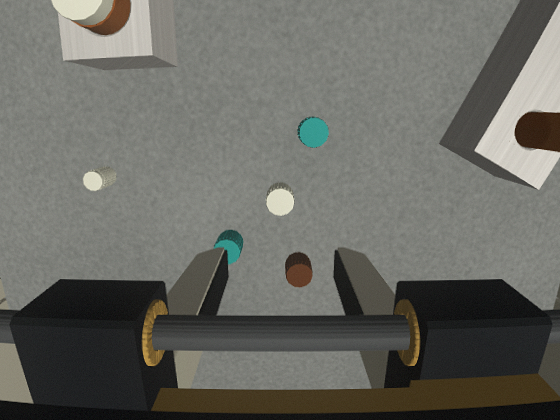

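```bash
python3 -m handwheel '{"translation":[[-1,0,-30],[-1,0,-70],[-1,0,-110],[-1,0,-140],[-1,0,-155],[-1,0,-159],[-1,0,-159],[-1,0,-159]],"rot":[[0,0,0],[0,0,0],[0,0,0],[0,0,0],[0,0,0],[0,0,0],[0,0,0],[0,0,0]]}' 0.4; python3 -m handwheel '{"translation":[[0,0,0],[0,0,0],[0,0,0],[0,0,0],[0,0,0],[0,0,0]],"rot":[[0,0,0],[0,0,0],[0,0,0],[0,0,0],[0,0,0],[0,0,0]]}' 1 15; python3 look.py w8
```

```text
time_s: 11.7
tcp_pos: [0.4404, 0.0089, 0.0086]
ee_rot: [[0.973, 0.23, 0.002], [0.23, -0.973, -0.0], [0.002, 0.001, -1.0]]
contact_force: [0.5, 1.2, 0.9]
finger_gap: 0.596
time_s: 12.3
tcp_pos: [0.4395, 0.0087, 0.0078]
ee_rot: [[0.973, 0.23, 0.0], [0.23, -0.973, 0.0], [0.0, 0.0, -1.0]]
contact_force: [-0.4, 1.3, 2.1]
finger_gap: 0.273
12.35 [0.4395 0.0087 0.0077] [[0.973, 0.23, 0.0], [0.23, -0.973, -0.0], [0.0, 0.0, -1.0]] 0.27498713795495106 [-1.  -0.   2.9]
(np.float64(280.7), np.float64(279.6)) 1940 (254, 257, 54, 43) [0.4408 0.0092 0.03  ]
```

View pics/w8.png

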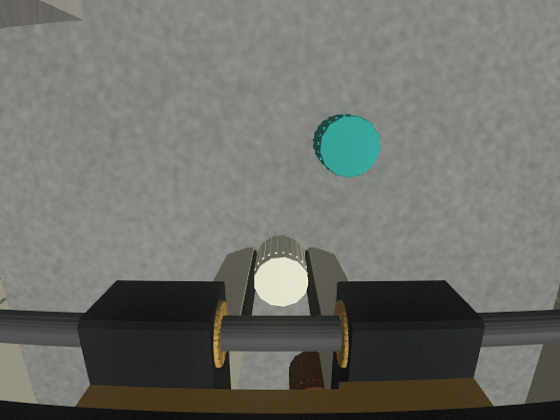

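```bash
python3 -m handwheel '{"translation":[[0,0,10],[0,0,40],[0,0,80],[0,0,120],[0,0,160],[0,0,185],[0,0,192],[0,0,192]],"rot":[[0,0,0],[0,0,0],[0,0,0],[0,0,0],[0,0,0],[0,0,0],[0,0,0],[0,0,0]]}'; python3 -m handwheel '{"translation":[[6,-15,0],[21,-50,0],[38,-90,0],[55,-130,0],[70,-165,0],[78,-185,0],[80,-190,0],[80,-190,0],[80,-190,0]],"rot":[[0,0,0],[0,0,0],[0,0,0],[0,0,0],[0,0,0],[0,0,0],[0,0,0],[0,0,0],[0,0,0]]}'; python3 look.py w9;python3 meas.py w9 .2215 100 245
```

```text
time_s: 13.15
tcp_pos: [0.4395, 0.0087, 0.2003]
ee_rot: [[0.973, 0.23, 0.002], [0.23, -0.973, -0.0], [0.002, 0.001, -1.0]]
contact_force: [0.0, -1.2, -0.0]
finger_gap: 0.275
time_s: 14.05
tcp_pos: [0.5187, -0.1802, 0.1988]
ee_rot: [[0.973, 0.23, -0.002], [0.23, -0.973, 0.001], [-0.001, -0.001, -1.0]]
contact_force: [-0.6, -0.2, 0.3]
finger_gap: 0.276
14.1 [ 0.5189 -0.1801  0.1992] [[0.973, 0.231, -0.001], [0.231, -0.973, 0.001], [-0.001, -0.001, -1.0]] 0.2722643286604227 [ 0.   0.1 -0.3]
(np.float64(137.3), np.float64(4.9)) 364 (119, 0, 38, 13) [ 0.6579 -0.0142  0.03  ]
(np.float64(304.5), np.float64(111.0)) 13012 (227, 18, 153, 198) [ 0.6001 -0.1838  0.03  ]
(np.float64(280.7), np.float64(279.6)) 1940 (254, 257, 54, 43) [ 0.4247 -0.2023  0.03  ]
dark (np.float64(279.9), np.float64(181.0)) 266 (271, 172, 19, 19) ell [279.9 181. ] [17.1 18.2] [ 0.5528 -0.1715  0.155 ]
cap top rows 257 306 cols 254 307
cap ell [280.7 281.3] [48.1 53.6] [ 0.5195 -0.1799  0.2215]
tcp [ 0.5189 -0.1801  0.1992]
```

View pics/w9.png

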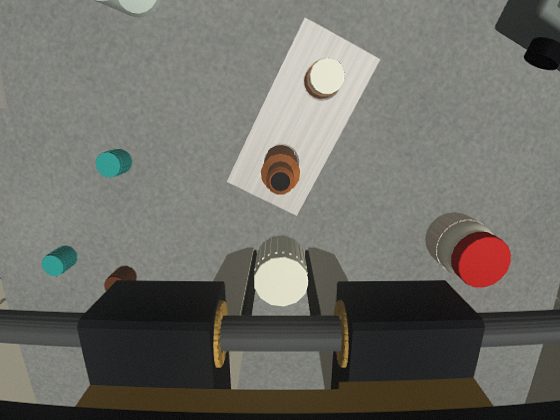

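```bash
python3 -m handwheel '{"translation":[[10,3,0],[23,6,0],[33,8.4,0],[33,8.4,-5],[33,8.4,-20],[33,8.4,-30],[33,8.4,-34],[33,8.4,-37]],"rot":[[0,0,0],[0,0,0],[0,0,0],[0,0,0],[0,0,0],[0,0,0],[0,0,0],[0,0,0]]}'; python3 -m handwheel '{"translation":[[0,0,-2],[0,0,-4],[0,0,-4]],"rot":[[0,0,0],[0,0,0],[0,0,0]]}';  python3 -m handwheel '{"translation":[[0,0,-2],[0,0,-4],[0,0,-4]],"rot":[[0,0,0],[0,0,0],[0,0,0]]}'; python3 -c "
from h import *
cv2.imwrite('pics/s9.png',cv2.resize(bot.camera('side')[100:240,220:395,::-1],None,fx=4,fy=4,interpolation=2))"
```

```text
time_s: 14.9
tcp_pos: [0.5522, -0.1728, 0.1623]
ee_rot: [[0.973, 0.23, -0.0], [0.23, -0.973, 0.0], [-0.0, -0.0, -1.0]]
contact_force: [-0.1, 0.3, 0.3]
finger_gap: 0.274
time_s: 15.2
tcp_pos: [0.5524, -0.1729, 0.1587]
ee_rot: [[0.973, 0.23, 0.0], [0.23, -0.973, -0.0], [0.0, 0.0, -1.0]]
contact_force: [0.2, -0.7, 0.0]
finger_gap: 0.271
time_s: 15.5
tcp_pos: [0.5523, -0.1728, 0.1544]
ee_rot: [[0.973, 0.23, -0.0], [0.23, -0.973, 0.0], [-0.0, -0.0, -1.0]]
contact_force: [-0.2, -0.3, 0.1]
finger_gap: 0.274
```

View pics/s9.png

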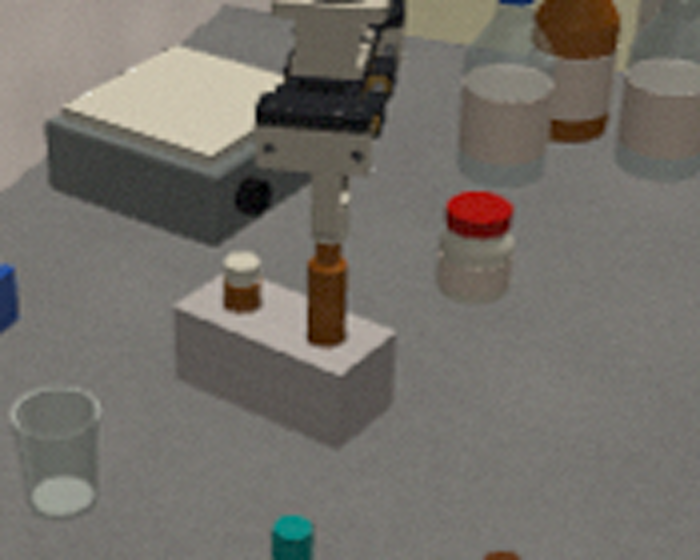

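```bash
python3 -m handwheel '{"translation":[[0.3,0.7,-2],[0.3,0.7,-6],[0.3,0.7,-10],[0.3,0.7,-14],[0.3,0.7,-14]],"rot":[[0,0,0],[0,0,0],[0,0,0],[0,0,0],[0,0,0]]}'; python3 -m handwheel '{"translation":[[0,0,-1],[0,0,-2],[0,0,-3],[0,0,-3]],"rot":[[0,0,0],[0,0,0],[0,0,0],[0,0,0]]}'; python3 -m handwheel '{"translation":[[0,0,-1],[0,0,-1]],"rot":[[0,0,0],[0,0,0]]}'
```

```text
time_s: 16.05
tcp_pos: [0.5523, -0.172, 0.1399]
ee_rot: [[0.973, 0.23, -0.001], [0.23, -0.973, 0.0], [-0.001, -0.001, -1.0]]
contact_force: [-0.6, -0.5, -0.5]
finger_gap: 0.273
time_s: 16.45
tcp_pos: [0.5528, -0.1722, 0.1378]
ee_rot: [[0.973, 0.23, 0.0], [0.23, -0.973, -0.0], [0.0, 0.0, -1.0]]
contact_force: [0.5, -0.5, 0.8]
finger_gap: 0.273
time_s: 16.65
tcp_pos: [0.5534, -0.1725, 0.1377]
ee_rot: [[0.973, 0.23, 0.002], [0.23, -0.973, -0.001], [0.002, 0.001, -1.0]]
contact_force: [-0.1, -0.2, 7.8]
finger_gap: 0.269
```

Contact force 7.8 N at the expected height: home. Release and retreat.

```bash
python3 -m handwheel '{"translation":[[0,0,0.5],[0,0,0.5],[0,0,0.5],[0,0,0.5],[0,0,0.5]],"rot":[[0,0,0],[0,0,0],[0,0,0],[0,0,0],[0,0,0]]}' 0;  python3 -m handwheel '{"translation":[[0,0,5],[0,0,20],[0,0,40],[0,0,60],[-20,-5,60],[-35,-9,60],[-35,-9,60],[-35,-9,60]],"rot":[[0,0,0],[0,0,0],[0,0,0],[0,0,0],[0,0,0],[0,0,0],[0,0,0],[0,0,0]]}'; python3 look.py w10;  python3 -c "
from h import *
cv2.imwrite('pics/s10.png',cv2.resize(bot.camera('side')[100:290,180:395,::-1],None,fx=3.5,fy=3,interpolation=2))"
```

```text
time_s: 17.15
tcp_pos: [0.5526, -0.1722, 0.137]
ee_rot: [[0.973, 0.23, -0.0], [0.23, -0.973, 0.0], [-0.0, -0.0, -1.0]]
contact_force: [0.9, 0.1, 0.7]
finger_gap: 0.655
time_s: 17.95
tcp_pos: [0.5181, -0.1813, 0.1976]
ee_rot: [[0.973, 0.229, 0.001], [0.229, -0.973, -0.0], [0.001, 0.0, -1.0]]
contact_force: [-0.4, -0.3, 0.1]
finger_gap: 0.999
18.0 [ 0.5182 -0.1812  0.1974] [[0.973, 0.23, 0.001], [0.23, -0.973, -0.0], [0.001, 0.0, -1.0]] 0.9988788986381203 [-1.  -0.2 -0.1]
(np.float64(137.1), np.float64(4.2)) 260 (118, 0, 36, 12) [ 0.6582 -0.0158  0.03  ]
(np.float64(301.7), np.float64(114.4)) 13759 (226, 17, 153, 198) [ 0.5962 -0.1833  0.03  ]
```

View pics/w10.png

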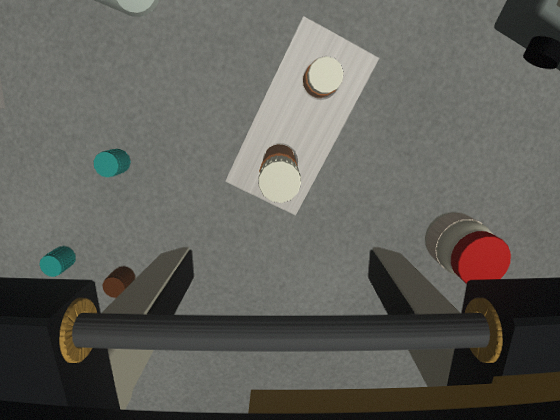

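View pics/s10.png

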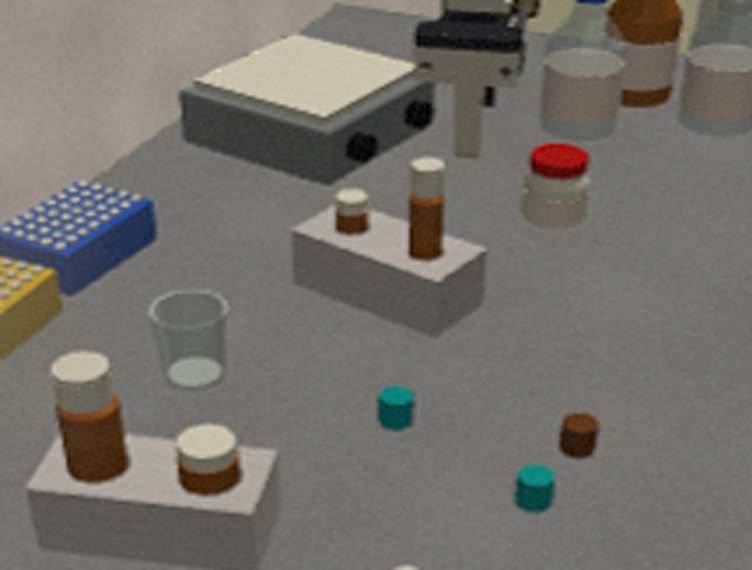

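```bash
python3 -m handwheel '{"translation":[[6,20,10],[18,58,10],[32,100,10],[46,143,10],[60,186,10],[74,230,10],[88,274,10],[102,318,10],[113,352,10],[119,371.5,10]],"rot":[[0,0,0],[0,0,0],[0,0,0],[0,0,0],[0,0,0],[0,0,0],[0,0,0],[0,0,0],[0,0,0],[0,0,0]]}' 0; python3 -m handwheel '{"translation":[[0,0,0],[0,0,0],[0,0,-10],[0,0,-20]],"rot":[[0,0,0],[0,0,0],[0,0,0],[0,0,0]]}'; python3 look.py w11
```

```text
time_s: 19.05
tcp_pos: [0.6372, 0.1937, 0.2066]
ee_rot: [[0.973, 0.232, -0.0], [0.232, -0.973, 0.0], [-0.0, -0.0, -1.0]]
contact_force: [-0.1, 0.4, 0.2]
finger_gap: 0.999
time_s: 19.45
tcp_pos: [0.6366, 0.1894, 0.1864]
ee_rot: [[0.974, 0.229, 0.0], [0.229, -0.974, -0.0], [0.0, 0.0, -1.0]]
contact_force: [0.3, 0.5, -0.5]
finger_gap: 1.003
19.5 [0.6358 0.1892 0.1843] [[0.974, 0.229, -0.003], [0.229, -0.974, -0.001], [-0.003, -0.0, -1.0]] 0.9990114368590781 [-0.9 -0.7 -1.7]
(np.float64(73.5), np.float64(29.9)) 9230 (0, 0, 154, 67) [0.7426 0.4044 0.03  ]
(np.float64(493.9), np.float64(4.0)) 76 (490, 0, 9, 10) [0.8498 0.0453 0.03  ]
(np.float64(546.0), np.float64(3.5)) 67 (542, 0, 9, 9) [ 0.866  -0.0036  0.03  ]
(np.float64(510.1), np.float64(9.2)) 83 (506, 4, 9, 11) [0.8503 0.029  0.03  ]
(np.float64(525.5), np.float64(15.0)) 78 (521, 10, 10, 11) [0.8501 0.0129 0.03  ]
(np.float64(540.8), np.float64(20.8)) 77 (537, 16, 9, 11) [ 0.8501 -0.0035  0.03  ]
(np.float64(555.4), np.float64(26.3)) 72 (552, 21, 8, 11) [ 0.8502 -0.0196  0.03  ]
(np.float64(280.4), np.float64(230.1)) 8072 (238, 162, 84, 138) [0.6019 0.1815 0.03  ]
(np.float64(512.9), np.float64(215.3)) 254 (474, 180, 60, 65) [ 0.6708 -0.046   0.03  ]
(np.float64(476.5), np.float64(200.4)) 61 (472, 192, 10, 18) [ 0.6763 -0.0015  0.03  ]
(np.float64(16.0), np.float64(267.1)) 660 (0, 251, 38, 27) [0.494  0.4509 0.03  ]
```

View pics/w11.png

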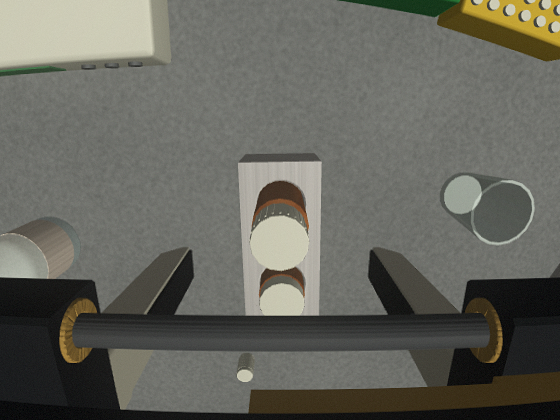

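```bash
python3 -m handwheel '{"translation":[[0,0,-15],[0,0,-40],[0,0,-65],[0,0,-82],[0,0,-92],[0,0,-97],[0,0,-97]],"rot":[[0,0,0],[0,0,0],[0,0,0],[0,0,0],[0,0,0],[0,0,0],[0,0,0]]}' 0; python3 -m handwheel '{"translation":[[0,0,0],[0,0,0],[0,0,0],[0,0,0],[0,0,0],[0,0,0],[0,0,0],[0,0,0]],"rot":[[0,0,0],[0,0,0],[0,0,0],[0,0,0],[0,0,0],[0,0,0],[0,0,0],[0,0,0]]}' 1 40;python3 look.py w12
```

```text
time_s: 20.2
tcp_pos: [0.6366, 0.1902, 0.0898]
ee_rot: [[0.973, 0.23, -0.0], [0.23, -0.973, -0.0], [-0.0, -0.0, -1.0]]
contact_force: [-0.2, 1.3, -0.1]
finger_gap: 0.999
time_s: 21.0
tcp_pos: [0.6367, 0.1903, 0.0901]
ee_rot: [[0.973, 0.23, 0.0], [0.23, -0.973, -0.0], [-0.0, 0.0, -1.0]]
contact_force: [0.5, -0.1, -0.9]
finger_gap: 0.423
21.05 [0.6367 0.1903 0.0901] [[0.973, 0.23, -0.0], [0.23, -0.973, -0.0], [-0.0, 0.0, -1.0]] 0.4244412659301503 [-0.3 -0.6  0.9]
(np.float64(50.7), np.float64(16.4)) 3636 (0, 0, 115, 39) [0.7382 0.3628 0.03  ]
(np.float64(280.7), np.float64(209.8)) 5500 (219, 184, 124, 72) [0.6485 0.1931 0.03  ]
(np.float64(522.1), np.float64(221.8)) 1798 (498, 197, 48, 50) [0.6797 0.0213 0.03  ]
```

View pics/w12.png

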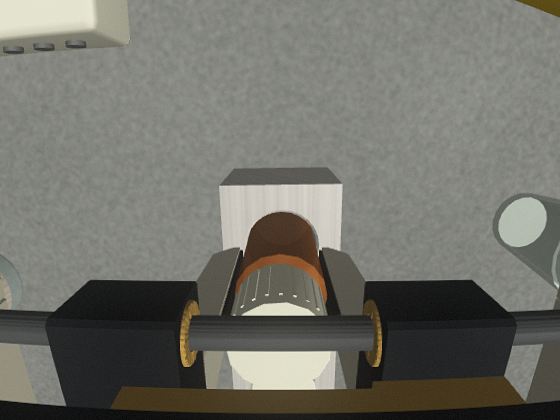

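```bash
python3 -m handwheel '{"translation":[[0,0,2],[0,0,6],[0,0,12],[0,0,20],[0,0,30],[0,0,40]],"rot":[[0,0,0],[0,0,0],[0,0,0],[0,0,0],[0,0,0],[0,0,0]]}';python3 -m handwheel '{"translation":[[0,0,15],[0,0,35],[0,0,60],[0,0,90],[0,0,120],[0,0,145],[0,0,160],[0,0,165],[0,0,165]],"rot":[[0,0,0],[0,0,0],[0,0,0],[0,0,0],[0,0,0],[0,0,0],[0,0,0],[0,0,0],[0,0,0]]}';  python3 -c "
from h import *
print(bot.state()['joints'])
cv2.imwrite('pics/s13.png',bot.camera('side')[:,:,::-1])"
```

```text
time_s: 21.65
tcp_pos: [0.6368, 0.1904, 0.1313]
ee_rot: [[0.973, 0.23, 0.0], [0.23, -0.973, 0.0], [0.0, 0.0, -1.0]]
contact_force: [-0.4, -0.7, -1.7]
finger_gap: 0.423
time_s: 22.55
tcp_pos: [0.6367, 0.1904, 0.296]
ee_rot: [[0.973, 0.23, 0.001], [0.23, -0.973, 0.0], [0.001, -0.0, -1.0]]
contact_force: [-0.1, -0.4, -2.2]
finger_gap: 0.424
[1.26331625e+01 2.91160761e+01 7.01768846e+01 1.67484266e-03
 8.06421597e+01 8.93519116e+01]
```

View pics/s13.png

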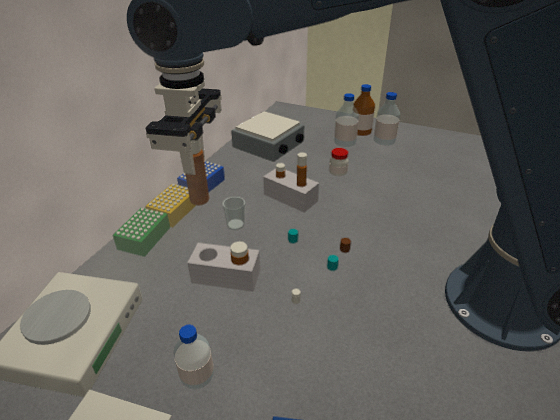

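```bash
python3 -m handwheel '{"translation":[[0,0,0],[0,0,0],[0,0,0],[0,0,0],[0,0,0],[0,0,0],[0,0,0],[0,0,0],[0,0,0],[0,0,0]],"rot":[[0.5,-1.9,0],[1.2,-4.9,0],[2.3,-9.7,0],[3.5,-14.6,0],[4.8,-20.4,0],[6.2,-26.3,0],[7.6,-32.1,0],[8.7,-37,0],[9.7,-40.9,0],[10.3,-43.8,0]]}'; python3 -m handwheel '{"translation":[[0,0,0],[0,0,0],[0,0,0],[0,0,0],[0,0,0]],"rot":[[0,0,0],[0,0,0],[0,0,0],[0,0,0],[0,0,0]]}'; python3 look.py w14; python3 -c "
from h import *
print(bot.state()['joints'])
cv2.imwrite('pics/s14.png',bot.camera('side')[:,:,::-1])"
```

```text
time_s: 23.6
tcp_pos: [0.6355, 0.19, 0.2935]
ee_rot: [[0.688, 0.229, 0.688], [0.163, -0.973, 0.162], [0.707, 0.001, -0.707]]
contact_force: [1.0, 0.2, -1.8]
finger_gap: 0.427
time_s: 24.1
tcp_pos: [0.6369, 0.1904, 0.2952]
ee_rot: [[0.688, 0.229, 0.688], [0.163, -0.973, 0.162], [0.707, 0.001, -0.707]]
contact_force: [0.2, 1.0, -1.7]
finger_gap: 0.429
24.15 [0.6368 0.1904 0.2952] [[0.688, 0.23, 0.688], [0.163, -0.973, 0.162], [0.707, 0.001, -0.707]] 0.4259922711908945 [ 0.6  0.1 -1.8]
(np.float64(130.3), np.float64(195.2)) 12170 (34, 128, 180, 114) [0.7864 0.4596 0.03  ]
[ 12.37709365  11.93899896 106.44583012   2.11657219  16.64339843
  87.31808039]
```

View pics/s14.png

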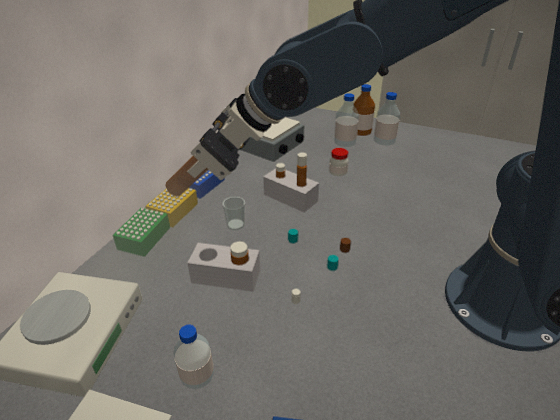

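View pics/w14.png

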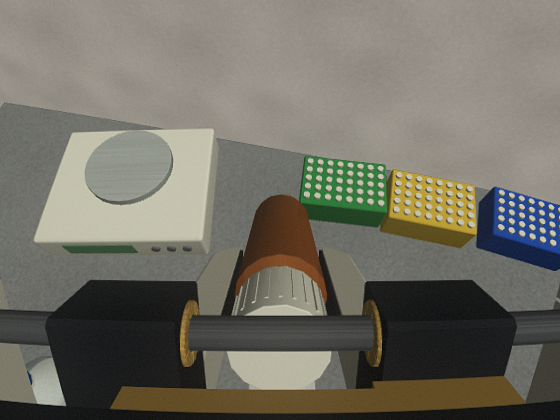

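```bash
python3 -m handwheel '{"translation":[[0,0,0],[0,0,0],[0,0,0],[0,0,0],[0,0,0],[0,0,0],[0,0,0],[0,0,0],[0,0,0],[0,0,0]],"rot":[[0,0,0],[0,0,0],[0,0,0],[0,0,0],[0,0,0],[0,0,0],[0,0,0],[0,0,0],[0,0,0],[0,0,0]]}'; python3 look.py w15; python3 -c "
from h import *
a=cv2.imread('pics/w14.png').astype(int);b=cv2.imread('pics/w15.png').astype(int)
d=abs(a-b)[180:400,210:350].max(2); print('tube/cap region diff mean,99.9pct',d.mean(),np.percentile(d,99.9))
a=cv2.imread('pics/top0.png'); t=bot.camera('top')[:,:,::-1]; cv2.imwrite('pics/t15.png',t)"
```

```text
time_s: 25.2
tcp_pos: [0.6367, 0.1903, 0.2951]
ee_rot: [[0.688, 0.229, 0.688], [0.163, -0.973, 0.162], [0.707, 0.001, -0.707]]
contact_force: [-0.8, 0.3, -3.0]
finger_gap: 0.423
25.25 [0.6367 0.1903 0.2951] [[0.688, 0.23, 0.688], [0.163, -0.973, 0.162], [0.707, 0.001, -0.707]] 0.42484052405462464 [-0.3 -0.8 -3. ]
(np.float64(130.3), np.float64(195.2)) 12166 (34, 128, 180, 114) [0.7863 0.4596 0.03  ]
tube/cap region diff mean,99.9pct 2.9813636363636364 24.0
```

View pics/t15.png

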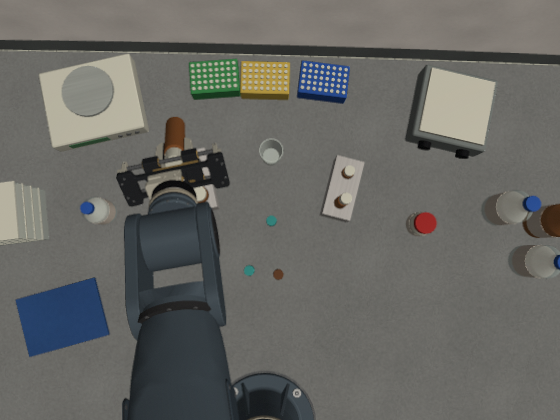

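```bash
python3 -c "
from workcell import bot
bot.job_done(); s=bot.state(); print(s['time_s'],s['finger_gap'],s['tcp_pos'])"
```

```text
the job is handed in; nothing more can be done
the job is handed in; nothing more can be done
```

The job is handed in. Both caps are on their own tubes, and the arm is holding the capped wide tube tipped at 45° with the cap end up, about 25 s into the 72 s allowed. The system gave no verdict.

- **Capping:** The large cap went onto the wide tube and the middle-sized cap onto the narrow one. At the expected home height I felt a light push-back of 5.4 N on the large cap and 7.8 N on the middle-sized one. After I let go, the wrist and side pictures showed both caps home, with the tubes upright in their blocks.
- **Drawing and tipping:** I gripped the wide tube at 40 N, drew it straight up and tipped it. The measured tool tilt is 45.0°, and the foot works out at roughly 0.22 m above the bench. The wrist view before and after a one-second hold showed no visible slip of the tube or cap.
- **Rest of the scene:** In the last top and side pictures, the narrow tube is still capped in its block. The vials, beaker, bottle and jar look unmoved, and the small cap was still in place in the last side picture (the arm hides it from above).
- **Less certain:** The last vertical force reading was -3.0 N, up from about -1.8 N just before. The tube and cap should weigh roughly 1.5 N. I put the difference down to sensor noise of about 1 N and did not check it further. My attempt to read the state after handing in was refused, so there is no reading from the final second.

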